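Put the salt shaker away and work the sticky lid shut

TASK

Stand the salt shaker from beside the sink upright on the floor of the open wooden storage box, then slide the box's lid fully shut against its end wall. The lid is wide and jams when it goes crooked, so work it along gently by its two steel pegs, a little at one end and then a little at the other, without ever forcing it; leave the other things alone.

Things in the scene. Friction and masses are not known exactly. Their poses are not given: they have to be found in the camera images.
- box: fixed pale wooden box, 267 (x) x 268 (y) x 124 mm; origin at the centre of its underside. A fixed cover (z 116-124 mm) closes its top from the -y end to y = -22 mm and the lid runs out from under it toward +y; shut, the lid's +y edge meets the end wall's inner face (y = +124 mm). Lid lies on ledges (top z = 104 mm, 184 mm apart in x) under 8 mm thick lips (underside z = 116 mm, 220 mm apart)
- lid: wooden lid, 212 (x) x 158 (y) x 9 mm, about 0.55 kg, origin under its centre, axes as the box's; shut at y = +45 mm in the box's frame, starts 74-84 mm short. 60 mm runners at its x ends have a little play: pushed at one peg it turns about the other end and jams when the pegs are some 10-18 mm out of step (varies); pushing the lagging peg frees it. Slides at 2-6 N; more is a jam or the stop
- peg_near (a point): foot, on the lid's top face (113 mm over the box's underside), of the smooth upright steel peg at the lid's -x end: 16 mm diameter, 34 mm high, 12 mm from the lid's +y edge; the two pegs are 176 mm apart. Behind each peg (-y side) at least 38 mm of bare lid is free before the fixed cover, more as the lid closes
- peg_far (a point): foot of the same kind of peg at the lid's +x end
- home_near (a point): point fixed on the box where peg_near is when the lid is shut
- home_far (a point): point fixed on the box where peg_far is when the lid is shut
- box_floor (a point): point on the box's inner floor (6 mm above the box's underside), at box x = 0, y = +75 mm, in the middle of the open part: where the shaker can stand; the lid's underside passes 98 mm above this floor
- shaker: salt shaker, round, 44 mm diameter, 90 mm high, grey cap, origin at the centre of its underside, z up; stands on the worktop to the left of the box, in front of a pan handle that juts out of the dish rack, in front of a pan handle that juts out of the dish rack
- jam_jar: bystander: glass jar 62 mm diameter, 86 mm high, origin under its centre; to the right of the box
- dropper: bystander: small dropper bottle 33 mm diameter, 102 mm high, origin under its centre; to the right of the box

How it is judged (in metres and radians):
On the way, in this order (a step that is already met when the one before it is completed fails the run):
1. the shaker stands upright on the box's floor, let go, with the lid still open (z of shaker in the frame of box between 0.002 and 0.012 m and horizontal distance between shaker and box below 0.14 m and angle between shaker's own z axis and vertical below 0.15 rad and contact force between the fingers and shaker below 0.2 N), for 0.2 s.
2. the lid is shut: both pegs within 4 mm of their home points (horizontal distance between peg_near and home_near below 0.006 m and horizontal distance between peg_far and home_far below 0.006 m and y of peg_near in the frame of home_near above -0.004 m and y of peg_far in the frame of home_far above -0.004 m), for 0.2 s.
At the end, for the whole second after the job is handed in: the shaker stands upright (within 0.15 rad) on the box's floor and the lid lies in its track fully shut, each peg no more than 4 mm short of its home point (and within 6 mm of it sideways, which the track's play always allows), everything at rest (all of step 2 and z of lid in the frame of box between 0.1 and 0.109 m and z of shaker in the frame of box between 0.002 and 0.012 m and horizontal distance between shaker and box below 0.14 m and angle between shaker's own z axis and vertical below 0.15 rad and linear speed of each of lid, shaker below 0.01 m/s); the robot touches nothing.
It fails at once if the lid is forced: more than 25 N between the robot and the lid (contact force between any of the fingers, the arm and lid above 25 N).
It fails at once if the jam jar or the dropper bottle is pushed more than 15 mm (distance of any of jam_jar, dropper from where it was at the start of the episode above 0.015 m).
It also fails if it takes over 58 s, if anything falls off the work surface, if the arm or the gripper's body presses on something with over 40 N, if the wrist force passes 120 N, or if a joint passes its speed limit or range.

ROBOT

A 6-joint arm with a two-finger parallel gripper is mounted at the origin on a cart in front of the work surface, level with it; the furniture and walls round the work are solid. World frame = base frame: x ahead of the robot, y to its left, z up, the work surface at z = 0. Lengths are in mm, angles in rad, forces in N, time in s.
With the tool pointing down it reaches from about 275 to 750 mm from the base axis. Payload 10.2 kg.
Tool frame: the origin (TCP) lies midway between the tips of the shut fingers; the grasp point (between the pads) lies 19 mm behind it (ctrl.grasp_offset is the distance from the TCP to the grasp point, in mm); z points along the fingers, y is the line along which they close (so a half turn about z gives the same grasp; the last joint's range is limited). The gripper opens to 85 mm and grips with 20 to 120 N. Pads are 22 mm wide; open, the fingers measure 114 mm over their backs; the gripper's body (76 mm by 85 mm) begins 54 mm behind the grasp point. The pads swing forward as they close: fully open they stand 13 mm farther back than shut.
Start: joints at [0.893, 0.313, 1.498, -0, 1.331, -0.223], TCP at [230.636, 471.633, 231.294] pointing down, gripper open.
Joint ranges: [-2.94, 2.94], [-0.97, 2.17], [0.19, 2.56], [-1.23, 4.37], [0.02, 3.11], [-2.88, 2.88]. Speed limits (rad/s): [2.39, 2.39, 3.01, 3.14, 3.14, 3.14].

INTERFACE

Orientations are given as a unit quaternion [w, x, y, z].
In Python, from rig import ctrl, viewer, models gives the robot as it stands. The module is installed in compiled form; this text tells all that it offers.
- The arm moves only by the shell command python3 -m pendant 'ROWS' [OPENING] [FORCE]. ROWS is text: rows parted by semicolons, each of 4 numbers parted by spaces: the shift along the tool's x, y, z in m, then the turn about the tool's z in rad. In form: x y z yaw; .... A call has 1 to 10 rows; each row shifts and turns the commanded pose from where the row before left it, along the tool's axes as they then stand; what a row does not reach is not made up. A row lasts 1/8 s, in which the tool goes at most 62.5 mm and 10.7 degrees, less where a joint would pass 70% of its speed; a pose out of reach is approached as far as the arm can. A call is refused whole if a number of a shift passes 0.0625 or a number of a turn 0.188, either way. A call with a gripper value outside its range is refused whole. OPENING is the opening, from 0 (shut) to 1 (fully open), set as the call begins (- or left out, the last holds). The fingers move at their own pace and stop on an object; FORCE is the grip in N (left out, the last holds). Time passes only in rows, so rows that do not move let the fingers close. It gives the time, the measured TCP pose, the force, the opening and the grip force at its end, in the units of the state.
- ctrl.sense(): the state, without advancing time (a new reading comes with each control period).
- viewer.capture(name): name is "scene" or "top" or "wrist"; returns a dict with "color" (420x560x3 uint8, red, green, blue), "vertical_fov" (degrees; the focal length in pixels is half the picture's height over the tangent of half this angle, whatever the lens; pixels are square), "cx", "cy" (the principal point, pixels), "dist" ([k1, k2, p1, p2, k3] as OpenCV has them; the pictures are not rectified), "pose" (4x4, takes a point from camera to world coordinates). Camera axes: x right, y down, z forward; pixel columns grow to the right and rows downward; lengths in mm; the calibration is good to about 2 mm. A picture is of the moment at which its call begins. There is no depth.
- ctrl.finish_job(): hands the job in; it is judged then, once.
Trained networks look in the newest picture that a camera, given by its name, has taken for a name from the list of things; names that differ only in an ending like _2 or _b are one class to them, and where a whole thing is asked for, a point or a joint stands for the part that bears it (a point fixed in the world has none). Each returns a list of dicts, best first, with "p" (0 to 1); they miss things now and then, are a little off and sometimes report something else, mostly with a low value. They report only what shows in the picture. A call takes as long as a camera call.
- models.boxes_of(camera, query): "at" ([x, y, z] in mm, in world coordinates, good to about 4 mm: the middle of the surface that is visible of it).
The state is a dict: "time_s": time; "joints": joint angles; "dq": joint speeds; "tau": joint torques, N m; "eef_pos": TCP position; "ee_rot": TCP orientation; "force": force on the tool from outside, world axes, zero at the start; "wrist_torque": the same for the moment, N m; "grip_width": opening from 0.0 (shut) to 1.0 (fully open); "grip_force": force on a finger pad.
Only numpy, scipy, OpenCV 4.12 (cv2) and the standard library are available. Lean on these libraries where they do the work, as an engineer would, in place of code of your own. Each camera call takes 0.05 s, during which the arm holds its last target. There are 200 camera calls.

## Working session

There is one attempt and no reset: what is moved stays moved. The work goes in short steps, Python scripts to look and compute and a shell command to move; the robot and the scene stay as the last step left them, time stands still between calls to the robot, and variables do not carry over. Pictures are saved under pics/ and viewed, at most 15 in all, crops included, and the job is handed in when it is done.

```bash
mkdir -p pics
python3 - <<'E'
from rig import ctrl, viewer, models
import cv2
s=ctrl.sense(); print(s['time_s'],s['eef_pos'],s['ee_rot'],s['force'],s['grip_width'],ctrl.grasp_offset)
ims=[]
for c in ("scene","top","wrist"):
    d=viewer.capture(c); cv2.imwrite(f'pics/{c}0.png',d['color'][:,:,::-1])
    print(c,d['vertical_fov'],d['cx'],d['cy'],d['dist'],d['pose'].round(3).tolist())
    for q in ("box","lid","peg_near","peg_far","box_floor","shaker","jam_jar","dropper"):
        print(q,[( [round(v) for v in r['at']],round(r['p'],2)) for r in models.boxes_of(c,q)[:3]])
E
```

```text
0.0 [230.47757982 471.41952962 230.72917705] [-2.80892494e-04  2.25447937e-01  9.74255004e-01 -5.79462800e-04] [0.03600865 0.10030218 0.45365027] 0.9958128294390236 18.700000000000003
scene 45.05759363981687 275.64523270783366 211.93933132446185 [-0.19205963  0.          0.          0.          0.        ] [[0.656, -0.474, 0.588, -224.657], [-0.754, -0.392, 0.527, -956.502], [-0.019, -0.789, -0.614, 879.036], [0.0, 0.0, 0.0, 1.0]]
box [([495, -301, 100], 0.86)]
lid [([539, -216, 113], 0.74), ([501, -304, 103], 0.6)]
peg_near [([542, -215, 111], 0.55)]
peg_far [([544, -223, 110], 0.55)]
box_floor [([502, -306, 103], 0.77), ([421, -536, 76], 0.24)]
shaker [([454, 17, 53], 0.61)]
jam_jar [([420, -536, 75], 0.81)]
dropper [([513, -525, 55], 0.76)]
top 55.87214158821181 282.05091007663157 215.31311220635575 [-0.10510633  0.          0.          0.          0.        ] [[0.015, -0.998, 0.059, 467.556], [-1.0, -0.016, -0.009, -250.27], [0.01, -0.059, -0.998, 953.114], [0.0, 0.0, 0.0, 1.0]]
box [([552, -263, 125], 0.8)]
lid []
peg_near [([544, -224, 118], 0.61)]
peg_far [([544, -225, 109], 0.91)]
box_floor [([546, -264, 126], 0.66)]
shaker [([465, 27, 77], 0.71)]
jam_jar [([433, -520, 91], 0.82)]
dropper [([516, -512, 59], 0.63)]
wrist 61.99504472337026 284.6171022965199 207.3721835582855 [-0.04043586  0.          0.          0.          0.        ] [[0.439, 0.856, 0.274, 160.381], [0.898, -0.418, -0.134, 507.713], [0.0, 0.305, -0.952, 374.312], [0.0, 0.0, 0.0, 1.0]]
box []
lid []
peg_near []
peg_far []
box_floor []
shaker []
jam_jar []
dropper []
```

View pics/scene0.png

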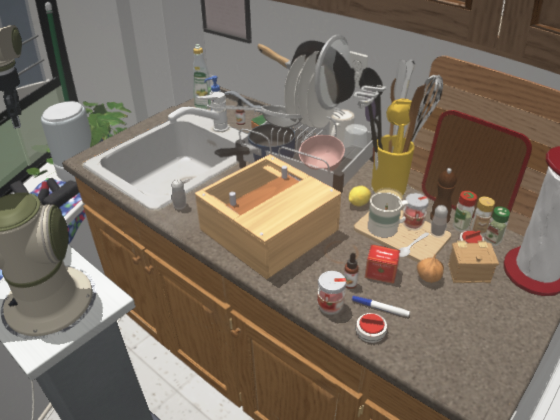

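View pics/top0.png

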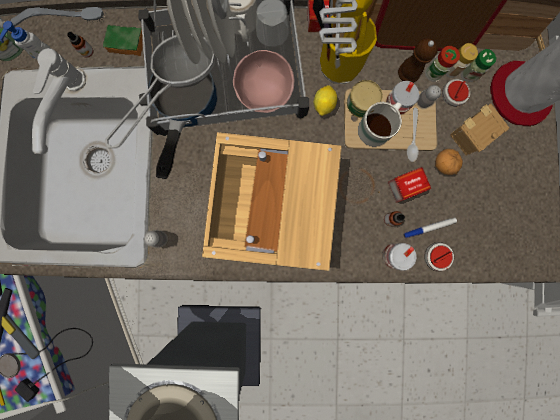

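The scene view shows the shaker at (179,193), the open box centred near (268,212), and the pegs near (233,200) and (284,172). The top view shows the shaker at (152,238) and the pegs near (250,240) and (262,155). The box is slightly yawed. I'll zoom in to get exact pixels.

Run:
```python
import cv2
t=cv2.imread('pics/top0.png')[125:280,130:350]; cv2.imwrite('pics/topz.png',cv2.resize(t,None,fx=3.5,fy=3.5,interpolation=cv2.INTER_CUBIC))
t=cv2.imread('pics/scene0.png')[145:275,160:350]; cv2.imwrite('pics/scz.png',cv2.resize(t,None,fx=4,fy=4,interpolation=cv2.INTER_CUBIC))
```

```text
(no output)
```

View pics/topz.png

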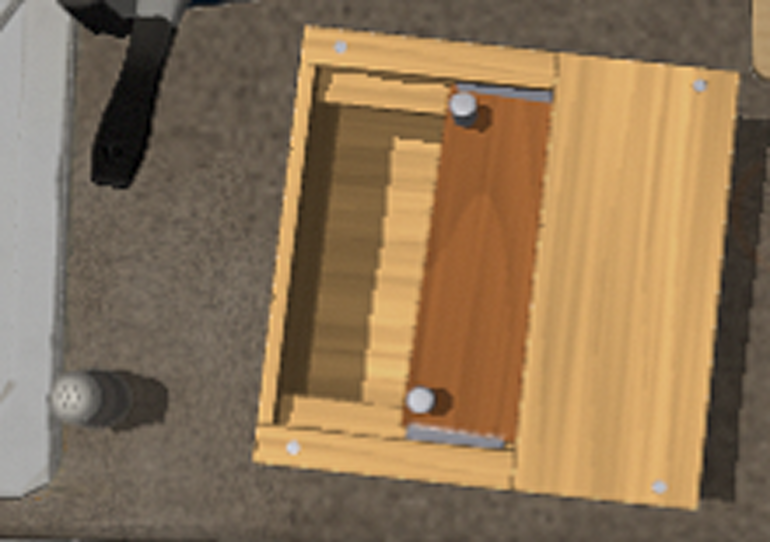

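View pics/scz.png

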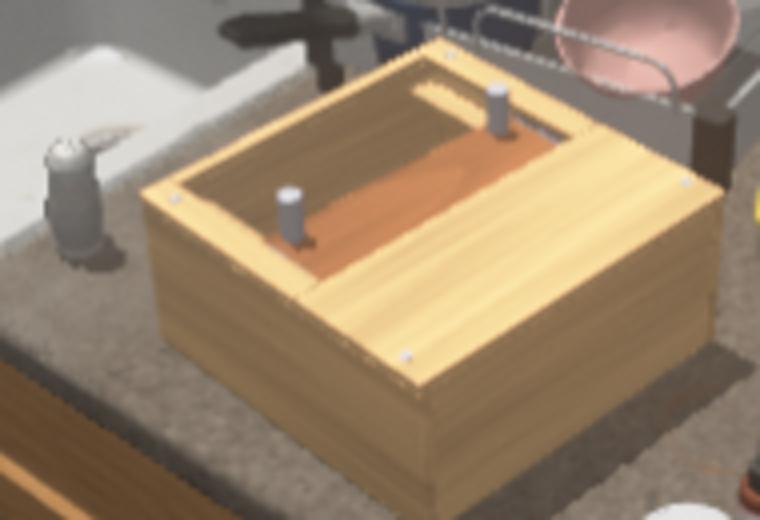

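Top crop: the peg tops are at (463,104) and (421,400), the box's top corners at (307,26), (738,72), (698,508) and (255,461), and the shaker cap at (75,396). Scene crop: the box corners are at (440,40), (722,190), (418,385) and (142,192), and the peg tops at (290,190) and (497,90). Next I'll fit the geometry.

```bash
cat > geo.py <<'E'
import numpy as np, cv2
from scipy.optimize import least_squares
def K(d):
    f=d['color'].shape[0]/2/np.tan(np.radians(d['vertical_fov']/2)); return np.array([[f,0,d['cx']],[0,f,d['cy']],[0,0,1.]])
def proj(d,P):
    T=np.linalg.inv(d['pose']); return cv2.projectPoints(np.array(P,float).reshape(-1,1,3),cv2.Rodrigues(T[:3,:3])[0],T[:3,3],K(d),np.array(d['dist']))[0][:,0]
def onz(d,uv,z):
    n=cv2.undistortPoints(np.array([[uv]],float),K(d),np.array(d['dist']))[0,0]
    r=d['pose'][:3,:3]@[n[0],n[1],1]; o=d['pose'][:3,3]; return o+r*(z-o[2])/r[2]
E
python3 - <<'E'
from geo import *; from rig import viewer
T=viewer.capture('top'); S=viewer.capture('scene')
tp=lambda p:(np.array(p)+.5)/3.5-.5+[130,125]; sp=lambda p:(np.array(p)+.5)/4-.5+[160,145]
C=np.array([[133.5,134,124],[133.5,-134,124],[-133.5,-134,124],[-133.5,134,124]])
tc=tp([(307,26),(738,72),(698,508),(255,461)]); sc=sp([(440,40),(722,190),(418,385),(142,192)])
def W(q,P):
    c,s=np.cos(q[2]),np.sin(q[2]); return np.c_[np.array(P)[:,:2]@[[c,s],[-s,c]]+q[:2],np.array(P)[:,2]]
for n,f in(('top',lambda q:proj(T,W(q,C))-tc),('scene',lambda q:proj(S,W(q,C))-sc),('both',lambda q:np.r_[proj(T,W(q,C))-tc,proj(S,W(q,C))-sc])):
    r=least_squares(lambda q:f(q).ravel(),[490,-290,0]); print(n,r.x.round(3),abs(r.fun).max().round(2))
q=r.x; c,s=np.cos(q[2]),np.sin(q[2])
for n,a,b in(('near',(421,400),(290,190)),('far',(463,104),(497,90))):
    for w in(onz(T,tp(a),147),onz(S,sp(b),147)):
        d=w[:2]-q[:2]; print(n,w.round(1),'box frame',[round(c*d[0]+s*d[1],1),round(-s*d[0]+c*d[1],1)])
print('homes',W(q,[[-88,112,113],[88,112,113],[0,75,6]]).round(1))
print('shaker',onz(T,tp((75,396)),88),onz(S,sp((68,150)),88),onz(S,sp((80,258)),0))
E
```

```text
top [ 5.48149e+02 -2.36679e+02 -8.90000e-02] 0.94
scene [ 5.45541e+02 -2.38589e+02 -9.40000e-02] 1.08
both [ 5.47555e+02 -2.36997e+02 -9.10000e-02] 1.37
near [ 466.  -192.8  147. ] box frame [np.float64(-85.3), np.float64(36.6)]
near [ 467.2 -192.4  147. ] box frame [np.float64(-84.1), np.float64(37.1)]
far [ 640.3 -213.9  147. ] box frame [np.float64(90.3), np.float64(31.4)]
far [ 636.  -218.3  147. ] box frame [np.float64(86.4), np.float64(26.7)]
homes [[ 470.1 -117.5  113. ]
 [ 645.3 -133.4  113. ]
 [ 554.3 -162.3    6. ]]
shaker [464.42077054  29.58577123  88.        ] [458.04176739  24.37824856  88.        ] [449.68825729  19.66883592   0.        ]
```

```bash
cat >> geo.py <<'E'
def plan(tgt,psi,n):
    from rig import ctrl; from scipy.spatial.transform import Rotation as R
    s=ctrl.sense(); p=np.array(s['eef_pos']); w,x,y,z=s['ee_rot']; M=R.from_quat([x,y,z,w]).as_matrix()
    a=np.arctan2(M[1,1],M[0,1]); t=(a-psi)/n; st=(np.array(tgt)-p)/n
    print(p.round(1),'psi',a.round(4),'tilt',M[:,2].round(4),'t',round(s['time_s'],2),'F',np.round(s['force'],1),'grip',round(s['grip_width'],3),round(s['grip_force'],1))
    L=[]
    for i in range(n):
        b=a-i*t; d=[st@[-np.sin(b),np.cos(b),0],st@[np.cos(b),np.sin(b),0],-st[2]]
        L.append(' '.join('%.3f'%(v/1000) for v in d)+' %.3f'%t)
    print('; '.join(L))
E
python3 -c "
from geo import *
plan([464,29,230],-0.091,9)"
```

```text
[230.6 471.6 231.3] psi 1.116 tilt [-0. -0. -1.] t 1.45 F [-0.1 -0.5 -0. ] grip 1.003 0.0
-0.045 -0.033 0.000 0.134; -0.049 -0.026 0.000 0.134; -0.052 -0.020 0.000 0.134; -0.054 -0.013 0.000 0.134; -0.055 -0.005 0.000 0.134; -0.056 0.002 0.000 0.134; -0.055 0.010 0.000 0.134; -0.053 0.017 0.000 0.134; -0.050 0.024 0.000 0.134
```

```bash
python3 -m pendant '-0.045 -0.033 0 0.134; -0.049 -0.026 0 0.134; -0.052 -0.020 0 0.134; -0.054 -0.013 0 0.134; -0.055 -0.005 0 0.134; -0.056 0.002 0 0.134; -0.055 0.010 0 0.134; -0.053 0.017 0 0.134; -0.050 0.024 0 0.134; 0 0 0 0' 1
python3 - <<'E'
from geo import *; from rig import *
d=viewer.capture('wrist'); cv2.imwrite('pics/w1.png',d['color'][:,:,::-1])
print(models.boxes_of('wrist','shaker')[:2])
print(d['pose'].round(2).tolist()); print(proj(d,[[464,29,90],[464,29,0],[442,29,0],[486,29,0]]).round(0))
plan([464,29,100],-0.091,3)
E
```

```text
time_s: 2.7
eef_pos: [465.8, 26.2, 231.0]
ee_rot: [0.0, 0.74, 0.673, -0.0]
force: [-0.1, 0.5, -0.0]
grip_width: 1.005
grip_force: 0.0
[{'at': [468.2, 39.2, 79.8], 'p': 0.68}]
[[1.0, -0.09, -0.03, 473.12], [-0.1, -0.95, -0.3, 105.72], [0.0, 0.3, -0.95, 373.97], [0.0, 0.0, 0.0, 1.0]]
[[282. 192.]
 [283. 170.]
 [263. 172.]
 [303. 168.]]
[464.6  28.9 231.1] psi -0.0902 tilt [-5.e-04  4.e-04 -1.e+00] t 2.8 F [-1.   0.2 -1.2] grip 0.999 0.0
0.000 -0.000 0.044 0.000; 0.000 -0.000 0.044 0.000; 0.000 -0.000 0.044 0.000
```

View pics/w1.png

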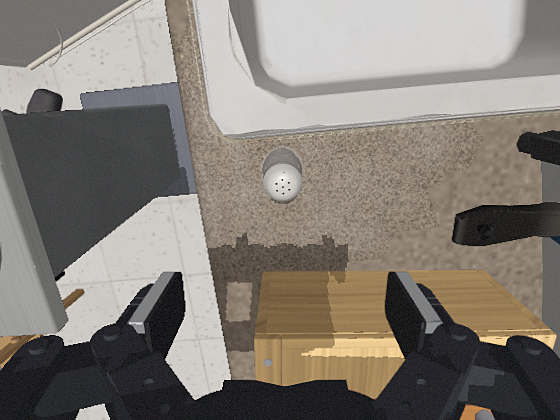

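The wrist view shows the shaker cap at (283,186), about 3 mm to +y of my estimate. The pan handle at (500,225) is well clear of the gripper. I'll grasp it now.

```bash
python3 -m pendant '0.003 0 0.046 0; 0 0 0.046 0; 0 0 0.046 0; 0 0 0.030 0; 0 0 0.018 0; 0 0 0 0' 1; python3 -m pendant '0 0 0 0; 0 0 0 0; 0 0 0 0; 0 0 0 0; 0 0 0 0; 0 0 0 0' 0 30
```

```text
time_s: 3.55
eef_pos: [464.1, 33.1, 44.7]
ee_rot: [-0.001, 0.737, 0.675, -0.001]
force: [-0.3, 0.1, -0.5]
grip_width: 0.999
grip_force: 0.0
time_s: 4.3
eef_pos: [465.4, 31.9, 46.1]
ee_rot: [0.0, 0.738, 0.675, 0.0]
force: [-0.9, 0.2, 4.9]
grip_width: 0.409
grip_force: 29.1
```

```bash
python3 -m pendant '0 0 -0.02 0; 0 0 -0.045 0; 0 0 -0.045 0; 0 0 -0.045 0; 0 0 0 0'
python3 - <<'E'
from geo import *; from rig import *
d=viewer.capture('wrist'); cv2.imwrite('pics/w2.png',d['color'][:,:,::-1])
print(models.boxes_of('wrist','shaker')[:2])
plan([554.8,-157.3,201],-0.091,5)
E
```

```text
time_s: 4.92
eef_pos: [466.3, 31.7, 203.2]
ee_rot: [0.003, 0.738, 0.675, 0.002]
force: [0.0, 0.2, -1.3]
grip_width: 0.409
grip_force: 29.7
[{'at': [468.0, 41.2, 232.1], 'p': 0.61}]
[464.7  32.  199.8] psi -0.0901 tilt [-6.e-04  1.e-04 -1.e+00] t 5.03 F [ 0.  -0.1 -1.5] grip 0.408 29.7
-0.036 0.021 -0.000 0.000; -0.036 0.021 -0.000 0.000; -0.036 0.021 -0.000 0.000; -0.036 0.021 -0.000 0.000; -0.036 0.021 -0.000 0.000
```

View pics/w2.png

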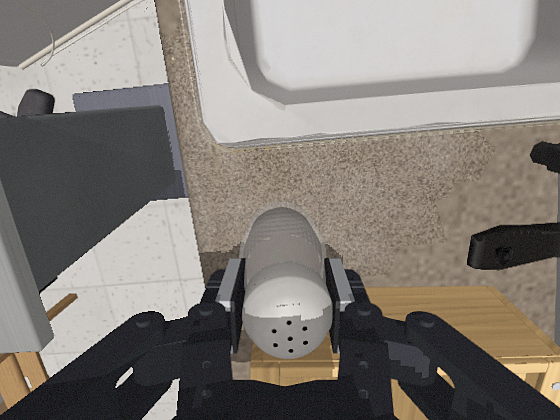

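The shaker is held upright between the pads, cap at (288,315). I'll carry it over the opening and check before going down.

```bash
python3 -m pendant '-0.036 0.021 0 0; -0.036 0.021 0 0; -0.036 0.021 0 0; -0.036 0.021 0 0; -0.036 0.021 0 0; 0 0 0 0; 0 0 0 0'
python3 - <<'E'
from geo import *; from rig import *
for c in('wrist','scene','top'):
    d=viewer.capture(c); cv2.imwrite(f'pics/{c}3.png',d['color'][:,:,::-1])
    for q in('peg_near','peg_far'): print(c,q,[(np.round(r['at']),round(r['p'],2)) for r in models.boxes_of(c,q)[:2]])
plan([554.8,-157.3,52],-0.091,4)
E
```

```text
time_s: 5.9
eef_pos: [552.8, -156.1, 198.9]
ee_rot: [-0.001, 0.738, 0.675, -0.0]
force: [-0.2, 0.1, -1.5]
grip_width: 0.412
grip_force: 29.8
wrist peg_near [(array([ 512., -205.,  111.]), 0.73)]
wrist peg_far [(array([ 514., -206.,  114.]), 0.63)]
scene peg_near [(array([ 541., -220.,  112.]), 0.83)]
scene peg_far [(array([ 543., -220.,  112.]), 0.67), (array([ 498., -304.,  103.]), 0.36)]
top peg_near [(array([ 533., -229.,  117.]), 0.82)]
top peg_far [(array([ 537., -231.,  111.]), 0.71)]
[ 553.4 -156.5  200.4] psi -0.0897 tilt [ 1.e-04 -0.e+00 -1.e+00] t 6.35 F [ 0.5  0.6 -1.2] grip 0.408 29.8
-0.000 0.000 0.037 0.000; -0.000 0.000 0.037 0.000; -0.000 0.000 0.037 0.000; -0.000 0.000 0.037 0.000
```

View pics/wrist3.png

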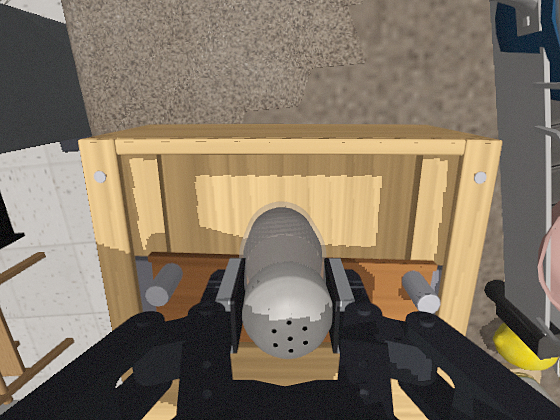

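The wrist view shows the shaker above the opening. The end wall's top inner edge is near row 153, the lid edge runs from (150,254) to (437,262), and the peg tops are at (159,293) and (427,300). Next I'll compute clearances and how far out of step the pegs are.

```bash
cat >> geo.py <<'E'
Q=np.array([547.6,-237.0,-0.091])
def box(w):
    d=np.array(w)[:2]-Q[:2]; c,s=np.cos(Q[2]),np.sin(Q[2]); return np.array([c*d[0]+s*d[1],c*d[1]-s*d[0]]).round(1)
def world(b):
    c,s=np.cos(Q[2]),np.sin(Q[2]); return np.array([c*b[0]-s*b[1],s*b[0]+c*b[1]])+Q[:2]
E
python3 - <<'E'
from geo import *; from rig import *
d=viewer.capture('wrist')
for n,u,z in(('wallL',(118,153),124),('wallR',(462,153),124),('wallM',(285,153),124),('lidL',(150,254),113),('lidR',(437,262),113),('nearT',(159,293),147),('farT',(428,300),147),('nearfoot',(174,269),113),('farfoot',(412,275),113),('ledgeL',(163,200),104),('ledgeR',(419,200),104)): print(n,box(onz(d,u,z)))
s=ctrl.sense(); print('tcp',box(s['eef_pos']))
E
```

```text
wallL [-107.4  126.4]
wallR [110.8 126.7]
wallM [ -1.6 126.2]
lidL [-99.7  51. ]
lidR [110.4  44.8]
nearT [-82.8  39.5]
farT [91.8 34.4]
nearfoot [-83.3  39. ]
farfoot [93.  34.1]
ledgeL [-89.   89.4]
ledgeR [94.8 89.6]
tcp [-1.5 80.6]
```

```bash
python3 -m pendant '0.002 0.001 0.04 0; 0 0 0.04 0; 0 0 0.04 0; 0 0 0.02 0; 0 0 0.005 0; 0 0 0 0; 0 0 0 0'
```

```text
time_s: 7.28
eef_pos: [555.2, -155.1, 56.4]
ee_rot: [0.001, 0.738, 0.675, 0.0]
force: [1.0, 0.7, -1.8]
grip_width: 0.405
grip_force: 29.8
```

```bash
python3 -m pendant '0 0 0.002 0; 0 0 0.0015 0; 0 0 0 0'
```

```text
time_s: 7.65
eef_pos: [554.8, -155.0, 52.1]
ee_rot: [0.0, 0.738, 0.675, 0.0]
force: [-0.4, -1.0, 1.6]
grip_width: 0.407
grip_force: 30.2
```

```bash
python3 -m pendant '0 0 0 0; 0 0 0 0; 0 0 0 0; 0 0 0 0; 0 0 0 0' 0.8; python3 -m pendant '0 0 -0.02 0; 0 0 -0.04 0; 0 0 -0.05 0; 0 0 -0.03 0; 0 0 0 0'
python3 - <<'E'
from geo import *; from rig import *
d=viewer.capture('wrist'); cv2.imwrite('pics/wrist4.png',d['color'][:,:,::-1])
plan([500,-200,190],-0.091,1)
E
```

```text
time_s: 8.28
eef_pos: [554.6, -154.9, 51.8]
ee_rot: [-0.0, 0.738, 0.675, -0.0]
force: [0.8, -0.1, -0.3]
grip_width: 0.797
grip_force: 0.0
time_s: 8.9
eef_pos: [555.4, -155.2, 194.0]
ee_rot: [0.002, 0.738, 0.675, 0.001]
force: [0.1, 1.1, -0.3]
grip_width: 0.793
grip_force: 0.0
[ 554.7 -154.9  192.1] psi -0.0901 tilt [ 9.e-04 -4.e-04 -1.e+00] t 8.95 F [-0.7  0.2 -0.5] grip 0.8 0.0
-0.050 -0.050 0.002 0.001
```

View pics/wrist4.png

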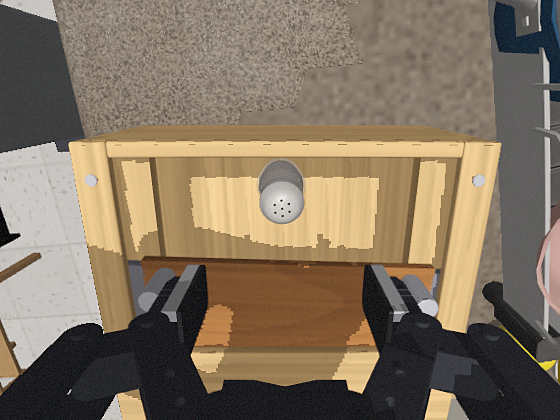

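The shaker stands upright in the box, cap at (281,203). Next I'll shut the fingers and go behind the lagging far peg.

```bash
python3 -m pendant '-0.037 0.045 0 0; -0.037 0.046 0 0; 0 0 0 0; 0 0 0.03 0; 0 0 0.02 0; 0 0 0.014 0; 0 0 0 0' 0 20
python3 - <<'E'
from geo import *; from rig import *
s=ctrl.sense(); print(box(s['eef_pos']),s['eef_pos'],s['force'],s['grip_width'])
d=viewer.capture('wrist'); cv2.imwrite('pics/wrist5.png',d['color'][:,:,::-1])
E
```

```text
time_s: 9.82
eef_pos: [638.0, -236.1, 126.7]
ee_rot: [-0.001, 0.738, 0.675, -0.0]
force: [-0.1, -0.5, 1.9]
grip_width: 0.003
grip_force: 0.0
[89.9  9.1] [ 637.9530627  -236.13823796  126.65507974] [-0.14552465 -0.53517054  1.89019027] 0.002909315681257129
```

View pics/wrist5.png

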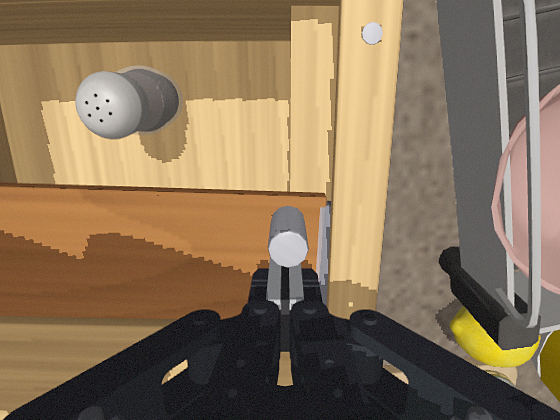

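The far peg's top is at (288,248), straight ahead of the shut fingers. I'll start pushing gently.

```bash
python3 -m pendant '0.003 0 0 0; 0.003 0 0 0; 0 0 0 0'; python3 -m pendant '0.003 0 0 0; 0.002 0 0 0';python3 -m pendant '0.002 0 0 0; 0.002 0 0 0'; python3 -c "
from geo import *; from rig import *
s=ctrl.sense(); print(box(s['eef_pos']))"
```

```text
time_s: 10.25
eef_pos: [639.3, -230.7, 128.3]
ee_rot: [0.0, 0.738, 0.675, 0.0]
force: [-0.5, -1.6, 0.3]
grip_width: 0.007
grip_force: 0.6
time_s: 10.5
eef_pos: [639.6, -225.8, 127.9]
ee_rot: [0.0, 0.738, 0.675, -0.0]
force: [-0.3, -2.1, 0.5]
grip_width: -0.001
grip_force: 1.4
time_s: 10.75
eef_pos: [639.9, -221.7, 127.8]
ee_rot: [-0.0, 0.738, 0.675, -0.0]
force: [-0.8, -2.8, -0.1]
grip_width: -0.002
grip_force: 1.3
[90.6 23.6]
```

```bash
python3 -m pendant '0.002 0 0 0; 0.001 0 0 0; 0 0 0 0'
python3 - <<'E'
from geo import *; from rig import *
s=ctrl.sense(); print(box(s['eef_pos']))
for c in('wrist','scene'):
    d=viewer.capture(c); cv2.imwrite(f'pics/{c}6.png',d['color'][:,:,::-1])
E
python3 -c "
import cv2
a=cv2.imread('pics/wrist6.png')[100:330,150:420]; b=cv2.imread('pics/scene6.png')[145:275,160:350]
import numpy as np
a=cv2.resize(a,(390,332)); b=cv2.resize(b,(400,274)); c=np.zeros((332,790,3),np.uint8); c[:,:390]=a; c[:274,390:]=b; cv2.imwrite('pics/c6.png',c)"
```

```text
time_s: 11.12
eef_pos: [640.3, -218.6, 127.8]
ee_rot: [-0.0, 0.738, 0.675, 0.0]
force: [-0.4, -1.7, -0.2]
grip_width: 0.001
grip_force: 0.8
[90.6 26.7]
```

View pics/c6.png

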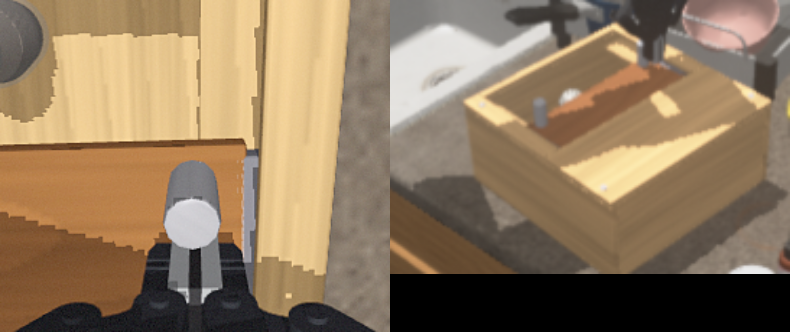

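The far peg is in contact and now leads by about 5 mm, with the force around 2-3 N. I'll back off, traverse behind the pegs above the cover, and push the near peg.

```bash
python3 -m pendant '-0.014 0 -0.003 0; 0 -0.044 0 0; 0 -0.044 0 0; 0 -0.044 0 0; 0 -0.043 0 0; 0 0 0 0; 0.003 0 0 0; 0 0 0 0'
python3 - <<'E'
from geo import *; from rig import *
s=ctrl.sense(); print(box(s['eef_pos']))
d=viewer.capture('wrist'); cv2.imwrite(f'pics/wrist7.png',d['color'][:,:,::-1])
E
python3 -m pendant '0.002 0 0 0; 0.002 0 0 0'; python3 -m pendant '0.002 0 0 0; 0.002 0 0 0'
```

```text
time_s: 12.22
eef_pos: [465.8, -214.2, 130.8]
ee_rot: [0.0, 0.738, 0.675, 0.0]
force: [0.9, -0.9, 0.2]
grip_width: 0.0
grip_force: 0.0
[-83.6  15.3]
time_s: 12.52
eef_pos: [465.5, -209.9, 130.7]
ee_rot: [-0.0, 0.738, 0.675, 0.0]
force: [-0.1, 0.3, -0.2]
grip_width: 0.0
grip_force: 0.0
time_s: 12.78
eef_pos: [465.8, -206.2, 130.9]
ee_rot: [0.0, 0.738, 0.675, -0.0]
force: [-0.4, -2.5, 0.5]
grip_width: 0.002
grip_force: 1.1
```

View pics/wrist7.png

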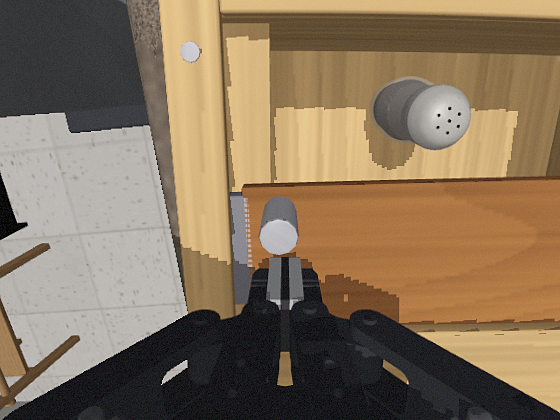

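The near peg's top is at (278,238), aligned with the fingers, and contact came at TCP y≈22. I'll continue.

```bash
python3 -m pendant '0.002 0 0 0; 0.002 0 0 0'; python3 -m pendant '0.002 0 0 0; 0.002 0 0 0;0.002 0 0 0; 0 0 0 0'; python3 -c "
from geo import *; from rig import *
s=ctrl.sense(); print(box(s['eef_pos']))"
```

```text
time_s: 13.02
eef_pos: [466.1, -202.2, 130.9]
ee_rot: [0.0, 0.738, 0.675, -0.0]
force: [-0.7, -2.0, -0.5]
grip_width: -0.003
grip_force: 1.2
time_s: 13.52
eef_pos: [466.5, -195.9, 130.8]
ee_rot: [-0.0, 0.738, 0.675, 0.0]
force: [0.3, -0.9, 0.9]
grip_width: -0.001
grip_force: 0.6
[-84.5  33.6]
```

```bash
python3 -m pendant '-0.014 0 0 0; 0 0.044 0 0; 0 0.044 0 0; 0 0.044 0 0; 0 0.043 0 0; 0 0 0 0; 0.003 0 0 0; 0.002 0 0 0; 0 0 0 0'; for i in 1 2; do :; done; python3 -m pendant '0.002 0 0 0; 0.002 0 0 0';python3 -m pendant '0.002 0 0 0; 0.002 0 0 0'; python3 -m pendant '0.002 0 0 0; 0.002 0 0 0'; python3 -c "
from geo import *; from rig import *
s=ctrl.sense(); print(box(s['eef_pos']))"
```

```text
time_s: 14.65
eef_pos: [639.7, -220.8, 131.3]
ee_rot: [0.0, 0.738, 0.675, 0.0]
force: [0.8, 0.4, -0.4]
grip_width: 0.0
grip_force: 0.0
time_s: 14.9
eef_pos: [640.3, -216.8, 130.9]
ee_rot: [0.0, 0.738, 0.675, 0.0]
force: [1.0, 0.2, -0.6]
grip_width: 0.001
grip_force: 0.0
time_s: 15.15
eef_pos: [640.7, -213.2, 130.8]
ee_rot: [0.0, 0.738, 0.675, -0.0]
force: [-1.0, -2.2, -0.0]
grip_width: 0.003
grip_force: 1.3
time_s: 15.4
eef_pos: [641.1, -208.9, 130.8]
ee_rot: [0.0, 0.738, 0.675, -0.0]
force: [-0.7, -3.1, -0.2]
grip_width: 0.003
grip_force: 1.3
[90.6 36.5]
```

```bash
python3 -m pendant '0.002 0 0 0; 0.002 0 0 0; 0.001 0 0 0; 0 0 0 0'; python3 -m pendant '-0.012 0 0 0; 0 -0.044 0 0; 0 -0.044 0 0; 0 -0.044 0 0; 0 -0.043 0 0; 0 0 0 0; 0.003 0 0 0; 0.003 0 0 0'; python3 -m pendant '0.002 0 0 0; 0.002 0 0 0';python3 -m pendant '0.002 0 0 0; 0.002 0 0 0'; python3 -c "
from geo import *; from rig import *
s=ctrl.sense(); print(box(s['eef_pos']))"
```

```text
time_s: 15.9
eef_pos: [641.6, -203.7, 130.8]
ee_rot: [-0.0, 0.738, 0.675, 0.0]
force: [-0.9, -1.3, 0.2]
grip_width: -0.004
grip_force: 1.0
time_s: 16.9
eef_pos: [467.6, -194.2, 130.8]
ee_rot: [0.0, 0.738, 0.675, 0.0]
force: [0.3, -0.2, 0.3]
grip_width: -0.0
grip_force: 0.0
time_s: 17.15
eef_pos: [467.5, -190.3, 130.8]
ee_rot: [0.0, 0.738, 0.675, -0.0]
force: [0.2, -1.4, 0.1]
grip_width: 0.001
grip_force: 1.1
time_s: 17.4
eef_pos: [467.6, -186.2, 130.8]
ee_rot: [0.0, 0.738, 0.675, -0.0]
force: [0.5, -2.8, -0.7]
grip_width: -0.006
grip_force: 1.1
[-84.3  43.3]
```

```bash
python3 -m pendant '0.002 0 0 0; 0.002 0 0 0; 0.002 0 0 0; 0 0 0 0'; python3 -m pendant '-0.012 0 0 0; 0 0.044 0 0; 0 0.044 0 0; 0 0.044 0 0; 0 0.043 0 0; 0 0 0 0; 0.003 0 0 0; 0.002 0 0 0'; python3 -m pendant '0.002 0 0 0; 0.002 0 0 0';python3 -m pendant '0.002 0 0 0; 0.002 0 0 0'; python3 -m pendant '0.002 0 0 0; 0.002 0 0 0'; python3 -c "
from geo import *; from rig import *
s=ctrl.sense(); print(box(s['eef_pos']))"
```

```text
time_s: 17.9
eef_pos: [468.0, -179.9, 130.8]
ee_rot: [-0.0, 0.738, 0.675, 0.0]
force: [-0.8, -1.5, 0.2]
grip_width: 0.001
grip_force: 0.4
time_s: 18.9
eef_pos: [641.0, -202.9, 131.1]
ee_rot: [-0.0, 0.738, 0.674, -0.0]
force: [0.4, -0.4, -0.3]
grip_width: 0.0
grip_force: 0.0
time_s: 19.15
eef_pos: [641.8, -199.3, 131.2]
ee_rot: [0.0, 0.738, 0.675, -0.0]
force: [-1.3, -1.5, 0.0]
grip_width: 0.001
grip_force: 1.3
time_s: 19.4
eef_pos: [642.4, -195.1, 130.9]
ee_rot: [0.0, 0.738, 0.675, -0.0]
force: [-1.2, -2.1, 0.9]
grip_width: -0.002
grip_force: 1.4
time_s: 19.65
eef_pos: [642.8, -190.9, 130.8]
ee_rot: [0.0, 0.738, 0.675, -0.0]
force: [-0.6, -2.9, 0.3]
grip_width: 0.003
grip_force: 1.4
[90.6 54.6]
```

```bash
python3 -m pendant '0.002 0 0 0; 0.001 0 0 0; 0 0 0 0'; python3 -m pendant '-0.012 0 0 0; 0 -0.044 0 0; 0 -0.044 0 0; 0 -0.044 0 0; 0 -0.043 0 0; 0 0 0 0; 0.003 0 0 0; 0.003 0 0 0'; python3 -m pendant '0.002 0 0 0; 0.002 0 0 0';python3 -m pendant '0.002 0 0 0; 0.002 0 0 0'; python3 -m pendant '0.002 0 0 0; 0.002 0 0 0; 0.002 0 0 0; 0 0 0 0'; python3 -c "
from geo import *; from rig import *
s=ctrl.sense(); print(box(s['eef_pos']))"
```

```text
time_s: 20.02
eef_pos: [643.1, -187.7, 130.8]
ee_rot: [-0.0, 0.738, 0.675, 0.0]
force: [0.2, -1.0, 0.2]
grip_width: -0.0
grip_force: 0.7
time_s: 21.02
eef_pos: [469.0, -178.3, 130.8]
ee_rot: [0.0, 0.738, 0.675, 0.0]
force: [-0.2, 0.9, -0.1]
grip_width: 0.001
grip_force: 0.0
time_s: 21.28
eef_pos: [468.9, -174.4, 130.8]
ee_rot: [0.0, 0.738, 0.675, -0.0]
force: [0.4, -2.9, -0.7]
grip_width: 0.0
grip_force: 1.1
time_s: 21.52
eef_pos: [469.0, -170.2, 130.8]
ee_rot: [0.0, 0.738, 0.675, -0.0]
force: [-0.0, -1.7, 0.4]
grip_width: -0.001
grip_force: 1.1
time_s: 22.02
eef_pos: [469.4, -164.0, 130.8]
ee_rot: [-0.0, 0.738, 0.675, 0.0]
force: [1.3, -0.8, -0.0]
grip_width: 0.002
grip_force: 0.4
[-84.5  65.6]
```

```bash
python3 -m pendant '-0.012 0 0 0; 0 0.044 0 0; 0 0.044 0 0; 0 0.044 0 0; 0 0.043 0 0; 0 0 0 0; 0.003 0 0 0; 0.002 0 0 0'; python3 -m pendant '0.002 0 0 0; 0.002 0 0 0';python3 -m pendant '0.002 0 0 0; 0.002 0 0 0'; python3 -m pendant '0.002 0 0 0; 0.002 0 0 0';python3 -m pendant '0.002 0 0 0; 0.001 0 0 0; 0 0 0 0'; python3 -c "
from geo import *; from rig import *
s=ctrl.sense(); print(box(s['eef_pos']))"
```

```text
time_s: 23.02
eef_pos: [642.4, -187.0, 131.2]
ee_rot: [-0.0, 0.738, 0.674, -0.0]
force: [0.1, -0.4, 0.0]
grip_width: 0.003
grip_force: 0.0
time_s: 23.28
eef_pos: [643.2, -183.3, 131.2]
ee_rot: [0.0, 0.738, 0.675, -0.0]
force: [-0.8, -2.1, 0.7]
grip_width: -0.001
grip_force: 1.3
time_s: 23.52
eef_pos: [643.8, -179.1, 130.9]
ee_rot: [0.0, 0.738, 0.675, -0.0]
force: [-1.4, -3.3, -0.9]
grip_width: 0.003
grip_force: 1.4
time_s: 23.78
eef_pos: [644.2, -175.0, 130.8]
ee_rot: [0.0, 0.738, 0.675, -0.0]
force: [-1.1, -3.3, 0.6]
grip_width: -0.0
grip_force: 1.3
time_s: 24.15
eef_pos: [644.5, -171.8, 130.7]
ee_rot: [-0.0, 0.738, 0.675, 0.0]
force: [-0.9, -0.7, -0.1]
grip_width: 0.0
grip_force: 0.7
[90.6 73.8]
```

```bash
python3 -m pendant '-0.012 0 0 0; 0 -0.044 0 0; 0 -0.044 0 0; 0 -0.044 0 0; 0 -0.043 0 0; 0 0 0 0; 0.003 0 0 0; 0.003 0 0 0'; python3 -m pendant '0.002 0 0 0; 0.002 0 0 0';python3 -m pendant '0.002 0 0 0; 0.002 0 0 0'; python3 -m pendant '0.002 0 0 0; 0.002 0 0 0; 0.002 0 0 0; 0 0 0 0'; python3 -c "
from geo import *; from rig import *
s=ctrl.sense(); print(box(s['eef_pos']))"
```

```text
time_s: 25.15
eef_pos: [470.4, -162.3, 130.8]
ee_rot: [0.0, 0.738, 0.675, 0.0]
force: [-0.0, 0.3, -0.2]
grip_width: 0.008
grip_force: 0.0
time_s: 25.4
eef_pos: [470.4, -158.4, 130.7]
ee_rot: [0.0, 0.738, 0.675, -0.0]
force: [-0.6, -1.6, 0.2]
grip_width: 0.0
grip_force: 1.1
time_s: 25.65
eef_pos: [470.4, -154.3, 130.8]
ee_rot: [0.0, 0.738, 0.675, -0.0]
force: [-0.9, -1.7, -0.1]
grip_width: -0.005
grip_force: 1.1
time_s: 26.15
eef_pos: [470.8, -148.0, 130.8]
ee_rot: [-0.0, 0.738, 0.675, 0.0]
force: [0.8, -1.2, 0.4]
grip_width: -0.0
grip_force: 0.4
[-84.5  81.6]
```

```bash
python3 -m pendant '-0.012 0 0 0; 0 0.044 0 0; 0 0.044 0 0; 0 0.044 0 0; 0 0.043 0 0; 0 0 0 0; 0.003 0 0 0; 0.002 0 0 0'; python3 -m pendant '0.002 0 0 0; 0.002 0 0 0';python3 -m pendant '0.002 0 0 0; 0.002 0 0 0'; python3 -m pendant '0.002 0 0 0; 0.002 0 0 0';python3 -m pendant '0.001 0 0 0; 0 0 0 0'; python3 -c "
from geo import *; from rig import *
s=ctrl.sense(); print(box(s['eef_pos']))"
```

```text
time_s: 27.15
eef_pos: [643.9, -171.0, 131.1]
ee_rot: [-0.0, 0.738, 0.674, -0.0]
force: [-0.0, 0.6, 0.3]
grip_width: 0.003
grip_force: 0.0
time_s: 27.4
eef_pos: [644.6, -167.4, 131.2]
ee_rot: [0.0, 0.738, 0.675, -0.0]
force: [-0.7, -2.3, 0.3]
grip_width: 0.001
grip_force: 1.3
time_s: 27.65
eef_pos: [645.2, -163.2, 130.9]
ee_rot: [0.0, 0.738, 0.675, -0.0]
force: [-0.7, -2.0, 0.7]
grip_width: 0.002
grip_force: 1.4
time_s: 27.9
eef_pos: [645.6, -159.0, 130.8]
ee_rot: [-0.0, 0.738, 0.675, -0.0]
force: [-0.7, -2.0, 0.3]
grip_width: -0.001
grip_force: 1.4
time_s: 28.15
eef_pos: [645.7, -157.9, 130.8]
ee_rot: [-0.0, 0.738, 0.675, 0.0]
force: [-0.5, -1.1, -0.2]
grip_width: -0.003
grip_force: 0.8
[90.5 87.7]
```

```bash
python3 -m pendant '-0.012 0 0 0; 0 -0.044 0 0; 0 -0.044 0 0; 0 -0.044 0 0; 0 -0.043 0 0; 0 0 0 0; 0.003 0 0 0; 0.002 0 0 0'; python3 -m pendant '0.002 0 0 0; 0.002 0 0 0';python3 -m pendant '0.002 0 0 0; 0.001 0 0 0; 0 0 0 0'
python3 - <<'E'
from geo import *; from rig import *
s=ctrl.sense(); print(box(s['eef_pos']))
d=viewer.capture('wrist'); cv2.imwrite(f'pics/wrist8.png',d['color'][:,:,::-1])
E
```

```text
time_s: 29.15
eef_pos: [471.6, -149.4, 130.8]
ee_rot: [0.0, 0.738, 0.675, 0.0]
force: [-0.7, -0.3, 0.4]
grip_width: -0.002
grip_force: 0.0
time_s: 29.4
eef_pos: [471.4, -145.2, 130.7]
ee_rot: [-0.0, 0.738, 0.675, -0.0]
force: [0.1, -3.0, -1.4]
grip_width: 0.003
grip_force: 1.5
time_s: 29.78
eef_pos: [471.5, -142.4, 130.9]
ee_rot: [0.0, 0.738, 0.675, 0.0]
force: [0.6, -1.3, -0.4]
grip_width: -0.007
grip_force: 0.7
[-84.4  87.3]
```

View pics/wrist8.png

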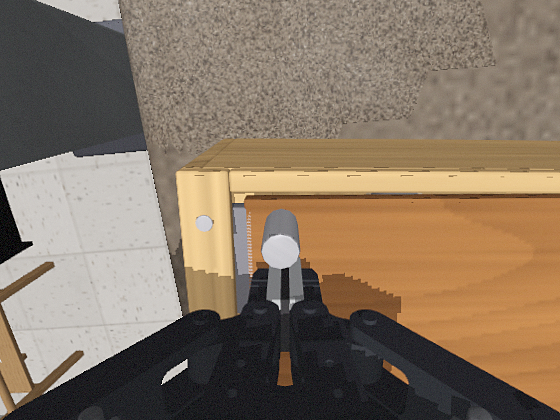

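The wrist view shows the lid edge at about row 197, nearly under the end wall's inner edge at row 193. Only a few mm are left, so I'll use 1 mm steps and watch the force.

```bash
for r in 1; do python3 -m pendant '0.001 0 0 0; 0.001 0 0 0' | grep -E 'pos|force'; python3 -m pendant '0.001 0 0 0; 0.001 0 0 0'| grep -E 'pos|force'; python3 -m pendant '0.001 0 0 0'| grep -E 'pos|force'; done
```

```text
eef_pos: [471.7, -140.4, 130.8]
force: [0.3, -2.3, -0.6]
grip_force: 1.2
eef_pos: [471.8, -138.3, 130.8]
force: [-0.5, -2.5, 0.8]
grip_force: 1.2
eef_pos: [471.9, -137.3, 130.8]
force: [0.6, -2.2, 0.0]
grip_force: 1.3
```

```bash
python3 -m pendant '-0.012 0 0 0; 0 0.044 0 0; 0 0.044 0 0; 0 0.044 0 0; 0 0.043 0 0; 0 0 0 0; 0.003 0 0 0; 0.003 0 0 0'| grep -E 'pos|force'; python3 -m pendant '0.002 0 0 0; 0.001 0 0 0'| grep -E 'pos|force';python3 -m pendant '0.001 0 0 0; 0.001 0 0 0'| grep -E 'pos|force'; python3 -m pendant '0.001 0 0 0; 0.001 0 0 0'| grep -E 'pos|force';python3 -m pendant '0.001 0 0 0'| grep -E 'pos|force'; python3 -c "
from geo import *; from rig import *
s=ctrl.sense(); print(box(s['eef_pos']),s['force'])"
```

```text
eef_pos: [644.9, -159.0, 131.1]
force: [0.4, -0.2, 1.4]
grip_force: 0.0
eef_pos: [645.7, -156.0, 131.1]
force: [0.7, -0.3, -0.1]
grip_force: 0.0
eef_pos: [646.0, -154.5, 130.9]
force: [-0.4, -3.1, 0.2]
grip_force: 1.4
eef_pos: [646.2, -152.2, 130.8]
force: [-0.6, -5.3, -0.4]
grip_force: 2.8
eef_pos: [646.2, -152.1, 130.8]
force: [-1.0, -9.3, 0.1]
grip_force: 4.8
[90.5 93.5] [-0.96497463 -9.34891086  0.0871057 ]
```

The far end has reached the stop at y≈93.5, with a gentle 9 N. Now the near end.

```bash
python3 -m pendant '-0.013 0 0 0; 0 -0.044 0 0; 0 -0.044 0 0; 0 -0.044 0 0; 0 -0.043 0 0; 0 0 0 0; 0.004 0 0 0; 0.003 0 0 0'| grep -E 'pos|force'; python3 -m pendant '0.002 0 0 0; 0.001 0 0 0'| grep -E 'pos|force';python3 -m pendant '0.001 0 0 0; 0.001 0 0 0'| grep -E 'pos|force'; python3 -m pendant '0.001 0 0 0'| grep -E 'pos|force'; python3 -c "
from geo import *; from rig import *
s=ctrl.sense(); print(box(s['eef_pos']),s['force'])"
```

```text
eef_pos: [472.3, -141.3, 130.7]
force: [-0.8, 0.4, 0.4]
grip_force: 0.0
eef_pos: [472.0, -138.2, 130.7]
force: [-0.7, 0.4, -0.4]
grip_force: 0.0
eef_pos: [472.0, -136.4, 130.8]
force: [0.7, -2.8, -0.5]
grip_force: 1.2
eef_pos: [472.1, -136.2, 130.9]
force: [-2.0, -9.4, -1.7]
grip_force: 4.3
[-84.4  93.5] [-2.03488503 -9.39301412 -1.6808024 ]
```

Both ends have met the stop at y=93.5. I'll back off, lift clear and check from above.

```bash
python3 -m pendant '-0.010 0 0 0; 0 0 -0.03 0; 0 0 -0.05 0; -0.04 0 -0.05 0; -0.04 0.03 -0.03 0; -0.02 0.03 0 0; 0 0 0 0'|grep -E 'pos|time'
python3 - <<'E'
from geo import *; from rig import *
d=viewer.capture('wrist')
im=d['color'][:,:,::-1]; cv2.imwrite('pics/wrist9.png',im)
for q in('lid','peg_near','peg_far'): print(q,[(np.round(r['at']),round(r['p'],2)) for r in models.boxes_of('wrist',q)[:2]])
for b in((-86,112.5,147),(90,112.5,147),(0,124,124)): print(b,proj(d,[[*world(b),b[2]]]).round(0))
E
```

```text
time_s: 34.83
eef_pos: [522.5, -250.9, 288.5]
lid [(array([ 557., -179.,  113.]), 0.73)]
peg_near [(array([ 556., -178.,  113.]), 0.97)]
peg_far [(array([ 555., -178.,  111.]), 0.71)]
(-86, 112.5, 147) [[201.  28.]]
(90, 112.5, 147) [[437.  29.]]
(0, 124, 124) [[315.  18.]]
```

View pics/wrist9.png

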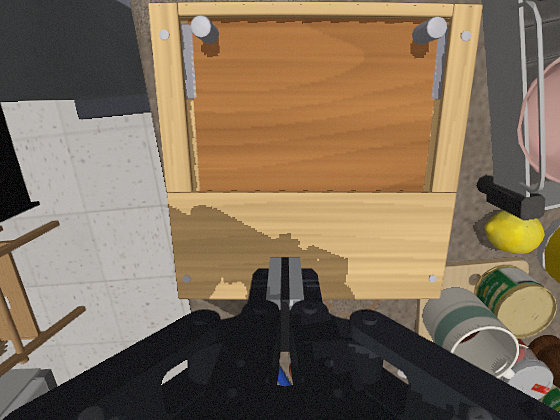

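The lid is shut squarely. The peg tops are at (201,27) and (436,28), where the home points project, and the lid edge lies against the end wall.

```bash
python3 -c "
from rig import ctrl
print(ctrl.finish_job())"
```

```text
the job is handed in; nothing more can be done
None
```

The shaker stands upright in the box, the lid is shut against its end wall with neither push force reading above about 9.5 N, and I handed the job in at about 35 s; no verdict came back.

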